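# Clear the stock board and park the charged battery pack

### The job

Swing the loose square bar round its end at the post until it lies along the kerb, clear of the rubber mat, with that end still beside the post. Then squeeze the battery pack's two side buttons together to unlatch it, lift it off the charger, and stand it upright, wholly on the mat and square with it (long sides along the mat's long sides). Set it down rather than drop it, let go, and leave the small steel socket, spray can and screw jar where they are.

Things in the scene. Friction and masses are not known exactly. Their poses are not given: they have to be found in the camera images.
- mat (a point): Centre of a flat black rubber mat, 120 x 80 mm, flush in the top of a fixed plywood board (260 x 360 mm, top 8 mm above the bench). The point is on the board's top. Its x points to the kerb (mat's long side), y runs along the kerb (short side), z up. The bar lies across it at the start. In this frame the post is at x 99, y 175 mm and the kerb's face at x 145 mm.
- post (a point): Fixed upright round steel post, 16 mm in diameter and 40 mm high, standing on the board near the +y end of the kerb, 46 mm in front of the kerb's face. The point is the centre of its foot, on the board's top; axes as the mat's.
- kerb (a point): Fixed straight dark steel kerb along the board's far side, 350 mm long, 18 mm wide, 30 mm high above the board. The point is the middle of the lower edge of its face that looks to the robot (-x); axes as the mat's: y runs along the kerb. It stops the bar.
- bar_mid (a point): Centre (half-way up) of the loose aluminium bar, 300 x 25 x 25 mm, 0.15 to 0.4 kg, lying on the board. Its x runs along the bar from post end to free end. One end lies between post and kerb; the free end is swung out 25 to 45 degrees towards the robot. Pushed near the free end towards the kerb, it slides, turning about the post, until it meets the kerb; a few newtons suffice.
- bar_free_end (a point): Centre of the bar's free end face (150 mm from the bar's centre), axes as the bar's.
- bar_post_end (a point): Centre of the bar's other end face, the one at the post, axes as the bar's.
- charger_pocket (a point): Centre of the floor of the pocket in the fixed grey charger, 20 mm above the bench. The charger is a block 100 (x) x 96 (y) x 42 mm high; the pocket, 73 (x) x 51 (y) mm and 22 mm deep, opens upward. Axes: as the pack's when seated, z up.
- pack_mid (a point): Centre (half-way up) of the black battery pack, an upright block 70 (x, long side) x 48 (y) x 78 mm (z, up), 0.3 to 0.5 kg, standing in the charger's pocket, bottom on its floor. Hooks on the two side buttons (see button_left) hold it down: only with both pressed in 5 mm or more does it lift out, straight up. Gripped by both buttons it can be carried.
- button_left (a joint): Inward travel (m) of the grey ribbed button on the pack's +y face: 0 out, 0.007 fully in; spring 3 N rising to 8 N. The button is 26 mm wide (x), 24 mm high and 8 mm proud of the face (64 mm over both buttons, 50 mm fully in); its centre is 16 mm above the pack's centre, 55 mm above its bottom, 23 mm below its top.
- button_right (a joint): The same for the opposite button, on the pack's -y face.
- socket: Loose steel wrench socket, a plain cylinder 26 mm in diameter and 32 mm high, standing on the plywood board towards its +y, robot-side corner; origin at the centre of its bottom. Bystander.
- spray_can: Loose spray can, 64 mm in diameter, 190 mm high, standing beyond the task's things; origin at the centre of its bottom. Bystander.
- screw_jar: Loose screw jar, 66 mm in diameter, 80 mm high, standing beyond the charger; origin at the centre of its bottom. Bystander.
Things that resemble listed ones, but are neither listed nor needed, are in the scene too. What is shaped like the part that bears pack_mid but red or turquoise is not meant. What is shaped like the part that bears charger_pocket but blue or turquoise is not meant.

How it is judged:
By the outcome, as a careful person would: the job done as asked, in the order asked, and still so for the second after the job is handed in, with the robot touching nothing.
It also fails if it takes over 53 s, if anything falls off the work surface, if the arm or the gripper's body presses on something with over 40 N, if the wrist force passes 120 N, or if a joint passes its speed limit or range.

### The arm

A 6-joint arm with a two-finger parallel gripper is mounted at the origin on the work surface. World frame = base frame: x ahead of the robot, y to its left, z up, the work surface at z = 0. Lengths are in mm, angles in rad, forces in N, time in s.
With the tool pointing down it reaches from about 300 to 875 mm from the base axis. Payload 6.4 kg.
Tool frame: the origin (TCP) lies at the very end of the fingers, on their centre line; the grasp point (between the pads) lies 19 mm behind it (robot.grip_depth is the distance from the TCP to the grasp point, in mm); x points along the fingers, z is the direction in which the jaws open and shut, and the axes are right-handed (so a half turn about x gives the same grasp; the last joint's range is limited). The gripper opens to 85 mm and grips with 20 to 120 N. Pads are 22 mm wide; open, the fingers measure 114 mm over their backs; the gripper's body (76 mm by 85 mm) begins 54 mm behind the grasp point. The pads swing forward as they close: fully open they stand 13 mm farther back than shut.
Start: joints at [1.041, 0.181, 1.607, -0, 1.354, -0.206], TCP at [182.937, 545.138, 231.288] pointing down, gripper open.
Joint ranges: [-2.99, 2.99], [-0.89, 2.07], [0.3, 2.58], [-1.14, 4.28], [0, 2.63], [-3.12, 3.12]. Speed limits (rad/s): [2.57, 2.57, 3.01, 3.14, 3.14, 3.14].

### API

Orientations are given as a rotation vector (axis times angle).
In Python, from cell import robot gives the robot as it stands.
- The arm moves only by the tool jog_arm, never from a script. Its argument "steps" is a list of rows, each a list of 4 numbers: the shift along the tool's x, y, z in m, then the turn about the tool's x in rad. A call has exactly 10 rows; each row shifts and turns the commanded pose from where the row before left it, along the tool's axes as they then stand; what a row does not reach is not made up. A row lasts 1/10 s, in which the tool goes at most 50 mm and 8.59 degrees, less where a joint would pass 70% of its speed; a pose out of reach is approached as far as the arm can. A call with a gripper value outside its range is refused whole. "grip" is the closure in counts, from 0 (fully open) to 255 (shut), set as the call begins (left out, the last holds). The fingers move at their own pace and stop on an object; the grip force is fixed at half the most. Time passes only in rows, so rows that do not move let the fingers close, or fill a call up. It gives the time, the measured TCP pose, the force and the opening at its end, in the units of the state.
- robot.state(): the state, without advancing time (a new reading comes with each control period).
- robot.read_camera(name): name is "scene" or "side" or "wrist"; returns a dict with "color" (400x640x3 uint8, blue, green, red), "fov_y" (degrees; the focal length in pixels is half the picture's height over the tangent of half this angle, whatever the lens; pixels are square), "cx", "cy" (the principal point, pixels), "origin" and "rotation" of the camera in the world. Camera axes: x right, y down, z forward; pixel columns grow to the right and rows downward; lengths in mm; the calibration is good to about 2 mm. A picture is of the moment at which its call begins. There is no depth.
- robot.job_done(): hands the job in, once; it reports no verdict.
Trained networks look in a picture, given as the dict that the camera call returned (one of the last four; its "shot" number tells which), for a name from the list of things; names that differ only in an ending like _2 or _b are one class to them, and where a whole thing is asked for, a point or a joint stands for the part that bears it (a point fixed in the world has none). Each returns a list of dicts, best first, with "p" (0 to 1); they miss things now and then, are a little off and sometimes report something else, mostly with a low value. They report only what shows in the picture. A call takes as long as a camera call. They do not tell look-alikes from the thing itself.
- robot.boxes_of(picture, query): "position" ([x, y, z] in mm, in the coordinates of the camera as it stood for that picture, good to about 4 mm: the middle of the surface that is visible of it).
The state is a dict: "clock": time; "q": joint angles; "qd": joint speeds; "joint_efforts": joint torques, N m; "ee_pos": TCP position; "eef_rot": TCP orientation; "contact_force": force on the tool from outside, world axes, zero at the start; "ft_torque": the same for the moment, N m; "grip_width": finger opening in mm.
Only numpy, scipy, OpenCV 4.12 (cv2) and the standard library are available. Lean on these libraries where they do the work, as an engineer would, in place of code of your own. Each camera call takes 0.05 s, during which the arm holds its last target.

## Working session

There is one attempt and no reset: what is moved stays moved. The work goes in short steps, Python scripts to look and compute and a tool call to move; the robot and the scene stay as the last step left them, time stands still between calls to the robot, and variables do not carry over. Pictures are saved under pics/ and viewed, and the job is handed in when it is done.

Besides the shell and the picture viewer there is one more tool, called after ">>>" as name(argument=value, ...), one argument or row to a line, values as JSON. jog_arm: Moves the arm, as the interface text tells. Its arguments: {"type":"object","properties":{"steps":{"type":"array"},"grip":{"type":"number"}},"required":["steps"]}

```bash
ls; mkdir -p pics
python3 - <<'E'
from cell import robot
import cv2, json, numpy as np
s=robot.state(); print(s)
for n in ["scene","side","wrist"]:
    p=robot.read_camera(n); cv2.imwrite(f"pics/{n}0.png",p["color"])
    print(n,p["fov_y"],p["cx"],p["cy"],np.round(p["origin"],1).tolist(),np.round(p["rotation"],4).tolist(),p["shot"])
    R=np.array(p["rotation"]);o=np.array(p["origin"])
    for q in ["pack_mid","charger_pocket","bar_mid","socket","spray_can","screw_jar","button_left"]:
        for b in robot.boxes_of(p,q):
            print(q,{k:(np.round(v,2).tolist()) for k,v in b.items() if k!="position"},np.round(R@np.array(b["position"])+o,1))
E
```

```text
pics
{'clock': 0.0, 'q': array([ 1.04068245e+00,  1.81531400e-01,  1.60800083e+00,  5.67851218e-06,
        1.35381346e+00, -2.06312737e-01]), 'qd': array([-0.00156259,  0.00060156,  0.00169793, -0.00033542, -0.00161066,
       -0.00069133]), 'joint_efforts': array([ 7.71857431e-04, -4.44874334e+01, -3.51335657e+01, -1.67115695e-04,
        9.34382697e-03,  2.92984862e-05]), 'ee_pos': array([182.65261898, 544.63611257, 230.39305023]), 'eef_rot': array([-0.96825542,  1.34680961,  0.96708661]), 'contact_force': array([0.06298893, 0.19320062, 0.29078276]), 'ft_torque': array([-0.00794452, -0.03808531, -0.01520064]), 'grip_width': 85.31805800496085}
scene 54.26139868792951 320.0502468478824 199.86269420141576 [1179.8, 987.0, 702.7] [-0.8214, -2.3469, 1.3164] 1
pack_mid {'p': 0.93} [2297.9 2105.1 1820.8]
pack_mid {'p': 0.55} [1938.5 1745.7 1461.4]
charger_pocket {'p': 0.73} [2285.7 2092.9 1808.5]
charger_pocket {'p': 0.68} [1752.8 1559.9 1275.6]
bar_mid {'p': 0.8} [3340.4 3147.5 2863.2]
spray_can {'p': 0.76} [2685.  2492.2 2207.9]
screw_jar {'p': 0.75} [2275.5 2082.7 1798.4]
side 50.79323
[... 391 characters left out ...]
ket {'p': 0.63} [ 511.5 -101.9 1246.2]
bar_mid {'p': 0.75} [-303.5 -916.9  431.2]
socket {'p': 0.6} [-181.3 -794.8  553.4]
spray_can {'p': 0.67} [ -775.3 -1388.7   -40.6]
screw_jar {'p': 0.78} [ -538.4 -1151.9   196.3]
button_left {'p': 0.49} [ 223.5 -390.   958.2]
button_left {'p': 0.47} [ -781.8 -1395.2   -47.1]
wrist 65.29725526922478 318.4404137246972 201.0902401727343 [108.4, 570.8, 374.6] [2.3324, 1.6779, 0.2672] 3
pack_mid {'p': 0.71} [ 735.8 1198.1 1002. ]
pack_mid {'p': 0.52} [230.5 692.8 496.7]
charger_pocket {'p': 0.89} [259.2 721.6 525.4]
charger_pocket {'p': 0.74} [535.2 997.6 801.5]
charger_pocket {'p': 0.66} [ 668.6 1130.9  934.8]
button_left {'p': 0.57} [ 693.1 1155.5  959.4]
```

```bash
cat > h.py <<'E'
from cell import robot
import cv2, numpy as np
from scipy.spatial.transform import Rotation as Ro
def cam(n,save=None):
    p=robot.read_camera(n)
    p["R"]=Ro.from_rotvec(p["rotation"]).as_matrix(); p["o"]=np.array(p["origin"])
    p["f"]=200/np.tan(np.radians(p["fov_y"]/2))
    if save: cv2.imwrite(f"pics/{save}.png",p["color"])
    return p
def proj(p,X):
    c=(np.atleast_2d(X)-p["o"])@p["R"]
    return np.c_[p["cx"]+p["f"]*c[:,0]/c[:,2],p["cy"]+p["f"]*c[:,1]/c[:,2]]
def ray(p,uv,z):
    d=p["R"]@np.array([(uv[0]-p["cx"])/p["f"],(uv[1]-p["cy"])/p["f"],1])
    return p["o"]+d*(z-p["o"][2])/d[2]
def find(p,q):
    k={a:p[a] for a in p if a not in("R","o","f")}
    return [(round(b["p"],2),p["R"]@np.array(b["position"])+p["o"]) for b in robot.boxes_of(k,q)]
E
python3 - <<'E'
from h import *
for n in ["scene","side","wrist"]:
    p=cam(n,n+"1"); print(n,p["o"].round(0))
    for q in ["pack_mid","charger_pocket","bar_mid","socket","spray_can","screw_jar"]:
        for pr,X in find(p,q): print(q,pr,X.round(0),proj(p,X).round(0)[0])
E
```

```text
scene [1180.  987.  703.]
pack_mid 0.93 [442. 569.  75.] [442. 249.]
pack_mid 0.92 [393. 313.  68.] [382. 204.]
pack_mid 0.54 [479. 415. 101.] [389. 219.]
charger_pocket 0.91 [310. 446.  32.] [433. 223.]
charger_pocket 0.73 [350. 658.  36.] [490. 264.]
bar_mid 0.53 [527. -78.  39.] [276. 178.]
socket 0.5 [478.  36.  35.] [306. 187.]
spray_can 0.71 [792. 159. 116.] [241. 214.]
screw_jar 0.67 [527. -81.  39.] [276. 178.]
screw_jar 0.61 [724. 311.  51.] [294. 250.]
side [  92. -521.  827.]
pack_mid 0.75 [464. 397.  88.] [261. 166.]
pack_mid 0.73 [438. 535.  57.] [234. 154.]
pack_mid 0.62 [364. 280.  64.] [247. 207.]
charger_pocket 0.95 [334. 622.  38.] [194. 156.]
charger_pocket 0.93 [459. 375.  38.] [264. 184.]
charger_pocket 0.68 [299. 419.  34.] [207. 196.]
socket 0.56 [ 489. -145.    8.] [383. 314.]
spray_can 0.58 [757. 111. 120.] [405. 174.]
screw_jar 0.79 [705. 284.  58.] [351. 166.]
screw_jar 0.55 [465. 386.  82.] [263. 169.]
wrist [108. 571. 375.]
pack_mid 0.74 [420. 562.  51.] [390. 344.]
pack_mid 0.69 [377. 330.  12.] [219. 342.]
charger_pocket 0.95 [430. 438.  19.] [302. 355.]
charger_pocket 0.86 [299. 443.  44.] [270. 289.]
charger_pocket 0.66 [316. 668.  47.] [455. 249.]
```

View pics/scene0.png

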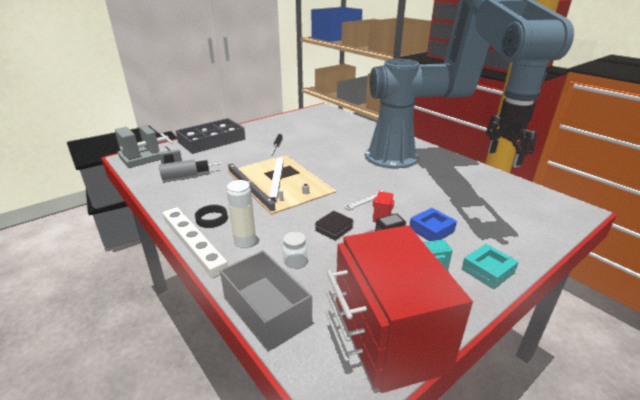

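View pics/side0.png

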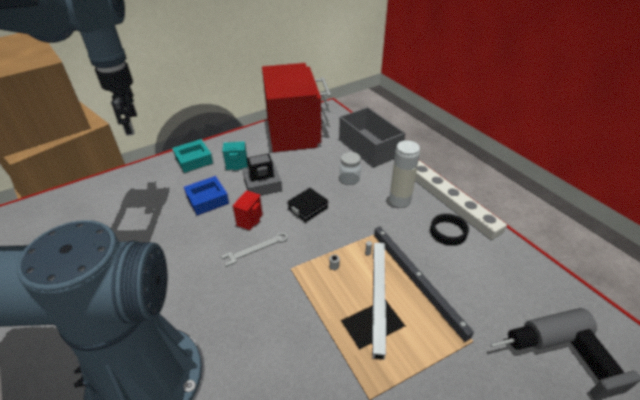

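View pics/wrist0.png

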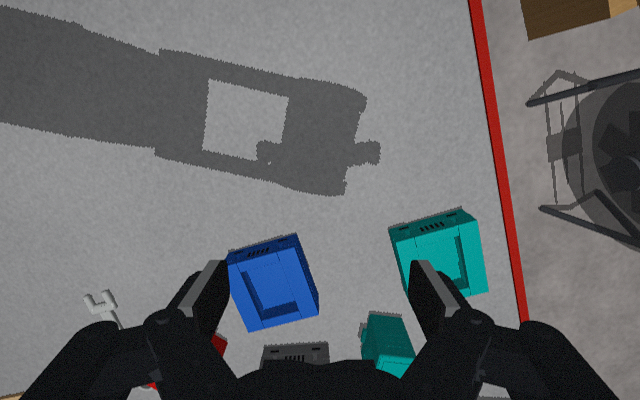

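Run:
```python
import cv2
a=cv2.imread("pics/side0.png")
cv2.imwrite("pics/c1.png",cv2.resize(a[215:400,280:490],None,fx=3.6,fy=3.2,interpolation=cv2.INTER_CUBIC))
cv2.imwrite("pics/c2.png",cv2.resize(a[130:230,160:360],None,fx=4,fy=4,interpolation=cv2.INTER_CUBIC))
```

```text
(no output)
```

View pics/c1.png

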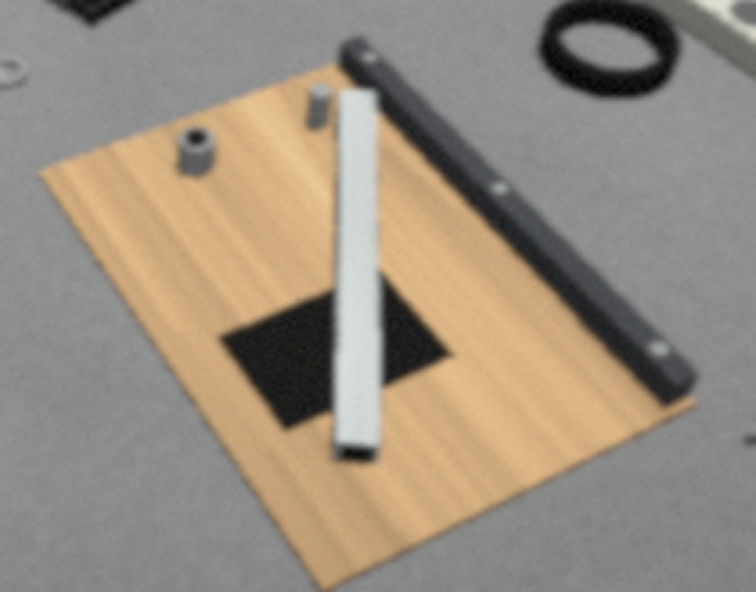

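View pics/c2.png

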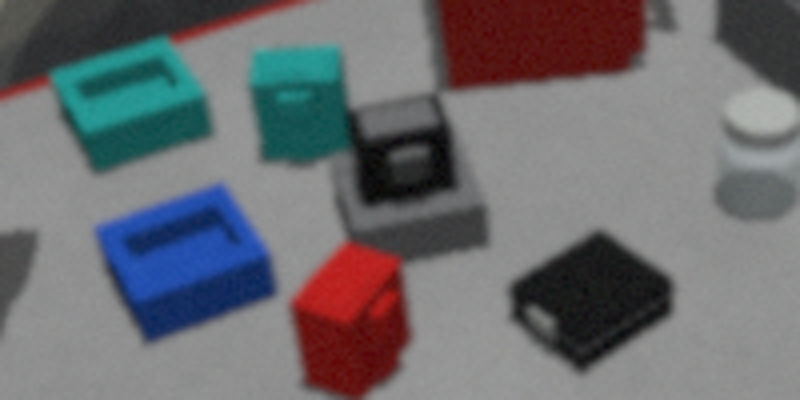

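```bash
cat > fit.py <<'E'
from h import *
from scipy.optimize import least_squares
s=np.array([3.6,3.2]);o=np.array([280,215])
def u(a,b):return np.array([a,b])/s+o
def u2(a,b):return np.array([a,b])/4+np.array([160,130])
p=cam("side")
for n,c in dict(mL=(222,338),mB=(287,430),mR=(451,353),bL=(40,172),bB=(325,590),bR=(695,403)).items():
    print(n,ray(p,u(*c),8).round(1))
# mat y along kerb (to post), x to kerb. mat: left corner=(-60,+40)? 
obj=[(-60,40,8),(-60,-40,8),(60,-40,8)];uv=[u(222,338),u(287,430),u(451,353)]
# post top centre (99,175,48), kerb
obj+=[(99,175,48)];uv+=[u(319,90)]
obj=np.array(obj,float);uv=np.array(uv)
def T(x,O):
    c,s_=np.cos(x[2]),np.sin(x[2]);return np.c_[x[0]+c*O[:,0]-s_*O[:,1],x[1]+s_*O[:,0]+c*O[:,1],O[:,2]]
r=least_squares(lambda x:(proj(p,T(x,obj))-uv).ravel(),[470,-100,0])
print("mat",r.x,np.degrees(r.x[2]),r.fun.round(1))
M=r.x
for n,c in dict(fl=(337,443),fr=(381,443),pl=(338,92),pr=(377,92)).items(): 
    print(n,ray(p,u(*c),33).round(1))
ob=np.array([(150,-12.5,33),(150,12.5,33),(-150,-12.5,33),(-150,12.5,33)],float)
ub=np.array([u(337,443),u(381,443),u(338,92),u(377,92)])
r=least_squares(lambda x:(proj(p,T(x,ob))-ub).ravel(),[489,-30,-2])
print("bar",r.x,np.degrees(r.x[2]),r.fun.round(1))
# socket, pack
print("sock",ray(p,u(197,135),40).round(1),ray(p,u(195,165),8).round(1))
oc=[];uc=[]
# pack top corners z=98, charger top corners z=42
for n,c,z in [("p1",(350,108),98),("p2",(436,96),98),("p3",(449,128),98),("p4",(365,138),98),("c1",(352,207),42),("c2",(486,196),42),("c3",(440,140),42),("c4",(335,160),42)]:
    print(n,ray(p,u2(*c),z).round(1))
E
python3 fit.py
```

```text
mL [ 402.6 -109.4    8. ]
mB [ 395.6 -185.8    8. ]
mR [ 512.8 -193.8    8. ]
bL [380.2  77.4   8. ]
bB [ 351.6 -279.1    8. ]
bR [ 608.4 -299.1    8. ]
mat [ 4.57743933e+02 -1.51281556e+02 -7.19390600e-02] -4.121804520851633 [-1.3 -0.4  0.1  0.5  1.2  0.2 -0.1 -0.7]
fl [ 404.5 -218.1   33. ]
fr [ 425.1 -231.2   33. ]
pl [586.9  15.7  33. ]
pr [609.8   0.9  33. ]
bar [ 507.04749932 -107.58606642   -2.23823336] -128.24132502227434 [-0.2 -0.1  0.2  1.   0.5 -1.1 -0.4 -0.4]
sock [475.7  27.7  40. ] [473.3  25.7   8. ]
p1 [445.8 443.   98. ]
p2 [505.6 421.9  98. ]
p3 [495.4 381.6  98. ]
p4 [439.2 403.9  98. ]
c1 [421.4 403.9  42. ]
c2 [510.3 361.4  42. ]
c3 [513.4 441.   42. ]
c4 [434.7 462.3  42. ]
```

Run:
```python
from h import *
s=robot.state(); R=Ro.from_rotvec(s["eef_rot"]).as_matrix(); print(R.round(3)); 
y=R[:,1];z=R[:,2]; print("yaw y",np.degrees(np.arctan2(y[1],y[0])),"z",np.degrees(np.arctan2(z[1],z[0])),s["q"].round(2))
p=cam("wrist"); c=R.T@(p["o"]-s["ee_pos"]); print("cam in tool",c.round(1)); print((R.T@p["R"]).round(3))
c,t=np.array([457.7,-151.3]),-0.0719
Rm=np.array([[np.cos(t),-np.sin(t)],[np.sin(t),np.cos(t)]])
print("post",c+Rm@[99,175],"kerbmid",c+Rm@[145,0])
th=np.radians(-128.2);d=np.array([np.cos(th),np.sin(th)]);b=np.array([507,-107.6])
for q in(b,b+150*d,b-150*d): print(Rm.T@(q-c))
```

```text
[[-0.    -0.948  0.318]
 [ 0.     0.318  0.948]
 [-1.     0.     0.   ]]
yaw y 161.44642295057872 z 71.44642293187258 [ 1.04  0.18  1.61  0.    1.35 -0.21]
cam in tool [-143.3   78.8    0.6]
[[-0.    -0.311  0.951]
 [ 0.    -0.951 -0.311]
 [ 1.     0.     0.   ]]
post [569.01587622  16.13588534] kerbmid [ 602.32536471 -161.71651969]
[46.03330048 47.12870937]
[-38.02012633 -77.10905237]
[130.08672729 171.36647111]
```

>>> jog_arm(
  steps=[
    [0,-0.0303,-0.0283,0],
    [0,-0.0303,-0.0283,0],
    [0,-0.0303,-0.0283,0],
    [0,-0.0303,-0.0283,0],
    [0,-0.0303,-0.0283,0],
    [0,-0.0303,-0.0283,0],
    [0,-0.0303,-0.0283,0],
    [0,-0.0303,-0.0283,0],
    [0,-0.0303,-0.0283,0],
    [0,-0.0303,-0.0283,0],
  ],
  grip=255,
)

```text
clock: 3.35
ee_pos: [380.8, 178.9, 231.7]
eef_rot: [-0.968, 1.344, 0.967]
contact_force: [0.4, 0.2, 0.3]
grip_width: -0.3
```

>>> jog_arm(
  steps=[
    [0.01,-0.0131,-0.0332,0],
    [0.01,-0.0131,-0.0332,0],
    [0.01,-0.0131,-0.0332,0],
    [0.01,-0.0131,-0.0332,0],
    [0.01,-0.0131,-0.0332,0],
    [0.01,-0.0131,-0.0332,0],
    [0.01,-0.0131,-0.0332,0],
    [0.01,-0.0131,-0.0332,0],
    [0.01,-0.0131,-0.0332,0],
    [0,0,0,0],
  ],
)

```text
clock: 4.35
ee_pos: [396.7, -143.7, 140.7]
eef_rot: [-0.965, 1.348, 0.964]
contact_force: [-0.1, -0.2, -0.6]
grip_width: -0.1
```

Run:
```python
from h import *
p=cam("wrist","w2"); np.savez("w2",o=p["o"],R=p["R"]); print(robot.state()["ee_pos"])
cam("side","s2")
```

```text
[ 396.52860317 -141.84346833  140.92662317]
```

View pics/w2.png

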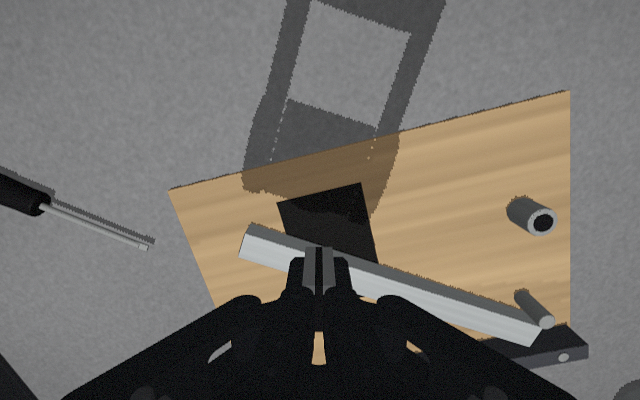

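Run:
```python
from h import *
a=cv2.imread("pics/w2.png");cv2.imwrite("pics/c3.png",cv2.resize(a[80:370,160:600],None,fx=1.8,fy=1.8,interpolation=cv2.INTER_CUBIC))
p=cam("wrist")
for n,c,z in [("m--",(277,203),8),("m-+",(362,183),8),("b--",(169,188),8),("b-+",(570,90),8),("post",(546,323),48),("b++",(570,325),8),("sock",(543,222),40)]:
    print(n,ray(p,c,z).round(1))
```

```text
m-- [ 396.9 -180.9    8. ]
m-+ [ 403.8 -100.4    8. ]
b-- [ 351.6 -269.7    8. ]
b-+ [382.4  86.6   8. ]
post [572.7  19.9  48. ]
b++ [625.9  66.8   8. ]
sock [475.8  33.   40. ]
```

View pics/c3.png

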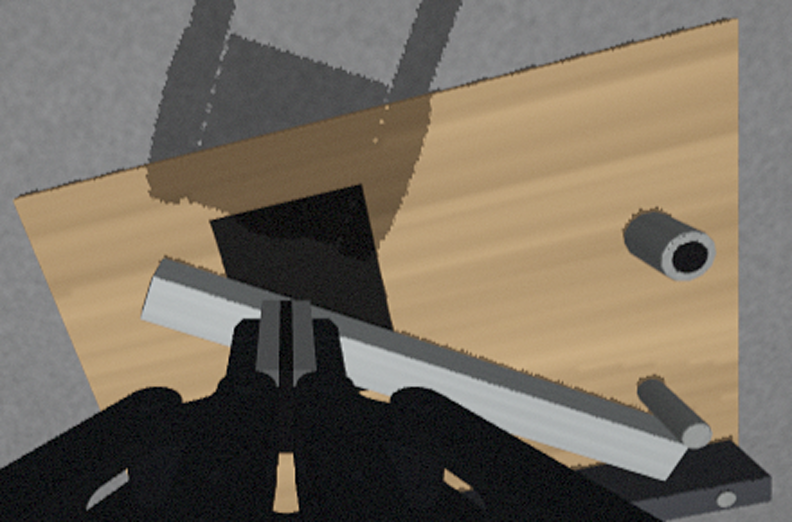

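Run:
```python
from h import *
p=cam("wrist","w3"); s=robot.state();print(s["ee_pos"],s["clock"])
w=np.load("w2.npz");p0=dict(p,o=w["o"],R=w["R"]);print(w["o"]-p["o"])
for n,c,z in [("m--",(277,203),8),("m-+",(362,183),8),("b--",(169,188),8),("b-+",(570,90),8),("post",(546,323),48),("sock",(543,222),40),("f1",(246,233),33),("f2",(238.3,256.7),33),("p1",(542,327.8),33),("p2",(531,347),33)]:
    print(n,ray(p0,c,z).round(1))
```

```text
[ 396.80400753 -139.60174122  141.39289409] 4.55
[ 0.10534819 -3.24260972 -0.61520537]
m-- [ 396.9 -184.     8. ]
m-+ [ 403.9 -103.6    8. ]
b-- [ 351.4 -272.7    8. ]
b-+ [382.8  82.8   8. ]
post [572.5  16.   48. ]
sock [475.8  29.2  40. ]
f1 [ 407.2 -213.7   33. ]
f2 [ 426.4 -229.3   33. ]
p1 [592.9  20.2  33. ]
p2 [613.    7.3  33. ]
```

>>> jog_arm(
  steps=[
    [0,-0.0043,-0.0106,0],
    [0,-0.0043,-0.0106,0],
    [0,-0.0044,-0.0107,0],
    [0.03,0,0,0],
    [0.03,0,0,0],
    [0.03,0,0,0],
    [0.022,0,0,0],
    [0.012,0,0,0],
    [0,0,0,0],
    [0,0,0,0],
  ],
)

```text
clock: 5.55
ee_pos: [399.5, -175.4, 17.9]
eef_rot: [-0.968, 1.345, 0.967]
contact_force: [-0.5, 0.5, 0.4]
grip_width: 0.1
```

Run:
```python
from h import *
p=cam("wrist","w4"); s=robot.state();print(s["ee_pos"],s["clock"],s["contact_force"])
```

```text
[ 399.87581359 -175.54833764   18.30706671] 5.6 [-0.26219319 -0.49934102  0.01353822]
```

View pics/w4.png

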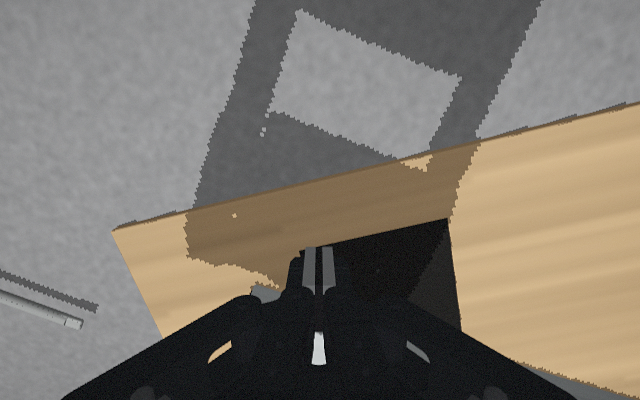

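>>> jog_arm(
  steps=[
    [0,-0.0106,-0.0037,0],
    [0,-0.0106,-0.0037,0],
    [0,-0.0106,-0.0037,0],
    [0,-0.0107,-0.0037,0],
    [0,-0.0107,-0.0037,0],
    [0,-0.0107,-0.0037,0],
    [0,-0.0103,-0.0016,0],
    [0,-0.0103,-0.0016,0],
    [0,-0.0103,-0.0016,0],
    [0,-0.0103,-0.0016,0],
  ],
)

```text
clock: 6.6
ee_pos: [490.3, -235.6, 17.2]
eef_rot: [-0.967, 1.345, 0.968]
contact_force: [-0.4, 1.5, 0.2]
grip_width: -0.1
```

>>> jog_arm(
  steps=[
    [0,-0.0103,-0.0016,0],
    [0,-0.0095,0.0003,0],
    [0,-0.0095,0.0003,0],
    [0,-0.0095,0.0003,0],
    [0,-0.0095,0.0003,0],
    [0,-0.007,0.0003,0],
    [0,-0.002,0,0],
    [0,0,0,0],
    [0,0,0,0],
    [0,0,0,0],
  ],
)

```text
clock: 7.6
ee_pos: [543.7, -253.6, 17.4]
eef_rot: [-0.967, 1.345, 0.967]
contact_force: [0.0, 0.0, -0.3]
grip_width: 0.2
```

Run:
```python
from h import *
p=cam("side"); s=robot.state();print(s["ee_pos"],s["clock"],s["contact_force"])
cv2.imwrite("pics/s5.png",p["color"]);cv2.imwrite("pics/c5.png",cv2.resize(p["color"][200:400,280:490],None,fx=3.6,fy=3,interpolation=cv2.INTER_CUBIC))
```

```text
[ 543.73633719 -253.60891804   17.39332188] 7.65 [-0.19789418  0.43727834  0.35367909]
```

View pics/c5.png

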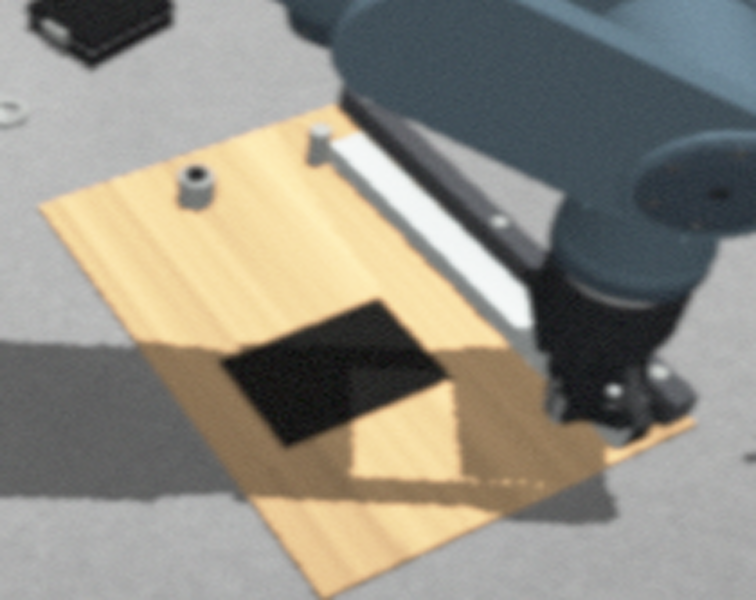

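>>> jog_arm(
  steps=[
    [0,-0.003,0.0007,0],
    [0,-0.003,0.0007,0],
    [0,-0.002,0.0005,0],
    [0,-0.002,0.0005,0],
    [0,-0.001,0.0002,0],
    [0,0,0,0],
    [0,0,0,0],
    [0,0,0,0],
    [0,0,0,0],
    [0,0,0,0],
  ],
)

```text
clock: 8.65
ee_pos: [555.1, -254.6, 17.3]
eef_rot: [-0.967, 1.345, 0.967]
contact_force: [-1.4, 0.0, 0.2]
grip_width: -0.2
```

Run:
```python
from h import *
p=cam("side"); s=robot.state();print(s["ee_pos"],s["clock"],s["contact_force"])
cv2.imwrite("pics/s6.png",p["color"]);cv2.imwrite("pics/c6.png",cv2.resize(p["color"][200:400,280:490],None,fx=3.6,fy=3,interpolation=cv2.INTER_CUBIC))
```

```text
[ 555.10772871 -254.63518267   17.28592739] 8.7 [-1.33001727  0.50077362  0.06000018]
```

View pics/c6.png

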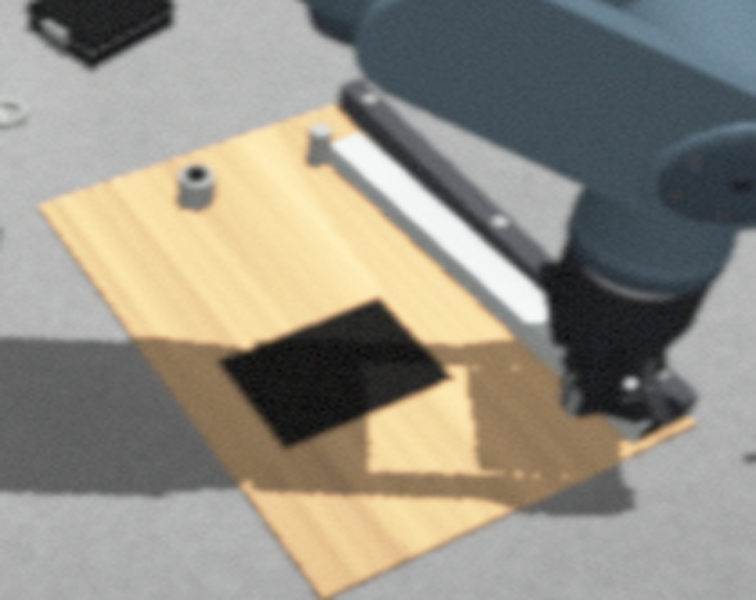

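>>> jog_arm(
  steps=[
    [0,-0.001,0.0003,0],
    [0,-0.001,0.0003,0],
    [0,-0.001,0.0002,0],
    [0,-0.001,0.0002,0],
    [0,-0.001,0.0002,0],
    [0,0,0,0],
    [0,0,0,0],
    [0,0,0,0],
    [0,0,0,0],
    [0,0,0,0],
  ],
)

```text
clock: 9.7
ee_pos: [556.7, -254.0, 17.0]
eef_rot: [-0.963, 1.35, 0.974]
contact_force: [-15.8, 1.9, 12.3]
grip_width: -0.2
```

>>> jog_arm(
  steps=[
    [0,0.01,0,0],
    [0,0.012,0,0],
    [0,0.0065,0.0259,0],
    [0,0.0065,0.0259,0],
    [0,0.0065,0.026,0],
    [0,0.0064,0.0259,0],
    [0,0.0064,0.0259,0],
    [0,0.0064,0.0259,0],
    [0,0.0064,0.0259,0],
    [0,0,0,0],
  ],
)

```text
clock: 10.7
ee_pos: [554.4, -58.7, 17.3]
eef_rot: [-0.969, 1.343, 0.97]
contact_force: [-0.1, -0.4, -0.9]
grip_width: -0.0
```

Run:
```python
from h import *
p=cam("side"); q=cam("wrist","w7"); s=robot.state();print(s["ee_pos"],s["clock"],s["contact_force"])
cv2.imwrite("pics/s7.png",p["color"]);cv2.imwrite("pics/c7.png",cv2.resize(p["color"][200:400,280:490],None,fx=3.6,fy=3,interpolation=cv2.INTER_CUBIC))
```

```text
[554.79063127 -61.34934745  17.50756219] 10.8 [-0.32323602  0.20618847  0.09931715]
```

View pics/c7.png

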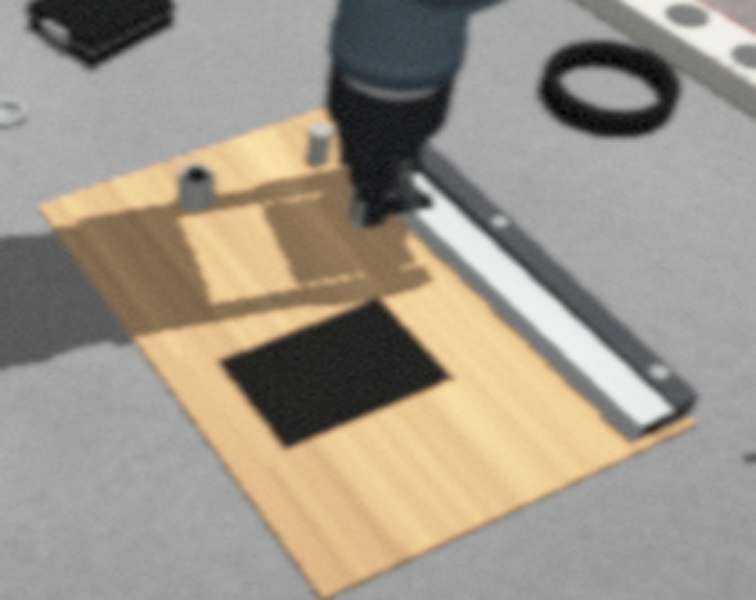

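View pics/w7.png

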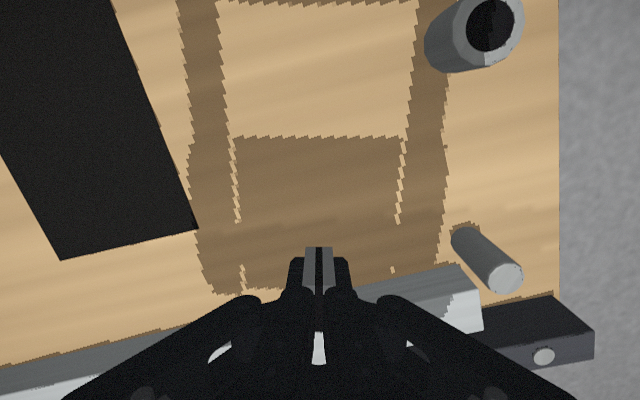

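Run:
```python
from h import *
p=cam("wrist","w8"); s=robot.state();print(s["ee_pos"],s["clock"])
cv2.imwrite("pics/c8.png",cv2.resize(p["color"][200:380,330:630],None,fx=2.6,fy=2.6,interpolation=cv2.INTER_CUBIC))
c=np.array([459,-150.]);t=np.radians(-4.6);Rm=np.array([[np.cos(t),-np.sin(t)],[np.sin(t),np.cos(t)]])
for n,u,z in [("endnear",(477,290),33),("endfar",(484,330),33),("base",(460,263),8),("post",(507,278),48),("mat++?",(198,229),8),("mat+-",(60,260),8)]:
    X=ray(p,u,z);print(n,X.round(1),(Rm.T@(X[:2]-c)).round(1))
p=cam("side")
s=np.array([3.6,3.]);o=np.array([280,200])
ob=np.array([(-60,40,8),(-60,-40,8),(60,-40,8),(60,40,8)],float);uv=np.array([(220,361),(287,447),(452,377),(378,300)])/s+o
from scipy.optimize import least_squares
def T(x,O):
    c,s_=np.cos(x[2]),np.sin(x[2]);return np.c_[x[0]+c*O[:,0]-s_*O[:,1],x[1]+s_*O[:,0]+c*O[:,1],O[:,2]]
r=least_squares(lambda x:(proj(p,T(x,ob))-uv).ravel(),[470,-100,0]);print(r.x,np.degrees(r.x[2]),r.fun.round(1))
```

```text
[554.76192592 -62.03061177  17.49501018] 10.85
endnear [585.8   8.3  33. ] [113.7 168. ]
endfar [610.    7.8  33. ] [137.8 169.4]
base [586.3  11.    8. ] [113.9 170.7]
post [571.5  15.9  48. ] [ 98.9 174.4]
mat++? [ 522.1 -117.2    8. ] [60.3 37.8]
mat+- [ 514.9 -196.9    8. ] [ 59.5 -42.3]
[ 4.57188200e+02 -1.51437806e+02 -7.95652281e-02] -4.558751766215207 [-0.9 -0.2 -0.3  1.   0.8  0.2  0.4 -1.4]
```

View pics/c8.png

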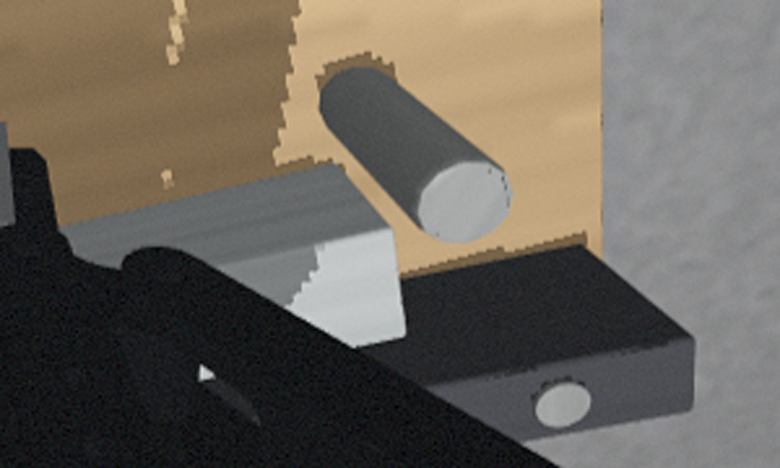

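>>> jog_arm(
  steps=[
    [0,-0.0039,0.001,0],
    [0,-0.0039,0.001,0],
    [0,-0.0029,0.0007,0],
    [0,-0.0019,0.0005,0],
    [0,-0.0015,0.0004,0],
    [0,-0.001,0.0002,0],
    [0,-0.001,0.0002,0],
    [0,0,0,0],
    [0,0,0,0],
    [0,0,0,0],
  ],
)

```text
clock: 11.9
ee_pos: [570.8, -63.0, 17.2]
eef_rot: [-0.967, 1.345, 0.968]
contact_force: [-1.8, 0.1, -0.2]
grip_width: -0.1
```

>>> jog_arm(
  steps=[
    [0,-0.001,0.0002,0],
    [0,-0.001,0.0002,0],
    [0,-0.0007,0.0002,0],
    [0,0,0,0],
    [0,0,0,0],
    [0,0,0,0],
    [0,0,0,0],
    [0,0,0,0],
    [0,0,0,0],
    [0,0,0,0],
  ],
)

```text
clock: 12.9
ee_pos: [572.9, -63.2, 17.1]
eef_rot: [-0.967, 1.346, 0.969]
contact_force: [-5.5, 0.4, 2.9]
grip_width: 0.5
```

>>> jog_arm(
  steps=[
    [0,-0.001,0.0002,0],
    [0,0,0,0],
    [0,0,0,0],
    [0,0.01,0,0],
    [0,0.018,0,0],
    [-0.03,0,0,0],
    [-0.045,0,0,0],
    [-0.045,0,0,0],
    [-0.045,0.01,0.025,0],
    [0,0.017,0.043,0],
  ],
)

```text
clock: 13.9
ee_pos: [549.4, 15.1, 188.0]
eef_rot: [-0.973, 1.336, 0.953]
contact_force: [0.9, 1.0, -0.0]
grip_width: -0.1
```

>>> jog_arm(
  steps=[
    [0,0.0165,0.043,0],
    [0,0.0165,0.043,0],
    [0,0.0165,0.043,0],
    [0,0.0165,0.043,0],
    [0,0.0165,0.043,0],
    [0,0.0165,0.043,0],
    [0,0.0165,0.043,0],
    [0,0.012,0.03,0],
    [0,0.005,0.015,0],
    [0,0,0,0],
  ],
  grip=0,
)

```text
clock: 14.9
ee_pos: [528.3, 389.2, 180.1]
eef_rot: [-0.969, 1.343, 0.969]
contact_force: [-0.6, -0.5, -0.3]
grip_width: 85.2
```

Run:
```python
from h import *
p=cam("wrist","w9"); s=robot.state();print(s["ee_pos"],s["clock"])
np.savez("w9",o=p["o"],R=p["R"])
p=cam("side","s9")
cv2.imwrite("pics/c9.png",cv2.resize(p["color"][200:400,280:490],None,fx=3.6,fy=3,interpolation=cv2.INTER_CUBIC))
```

```text
[528.5808415  387.55489298 179.96641422] 14.95
```

View pics/c9.png

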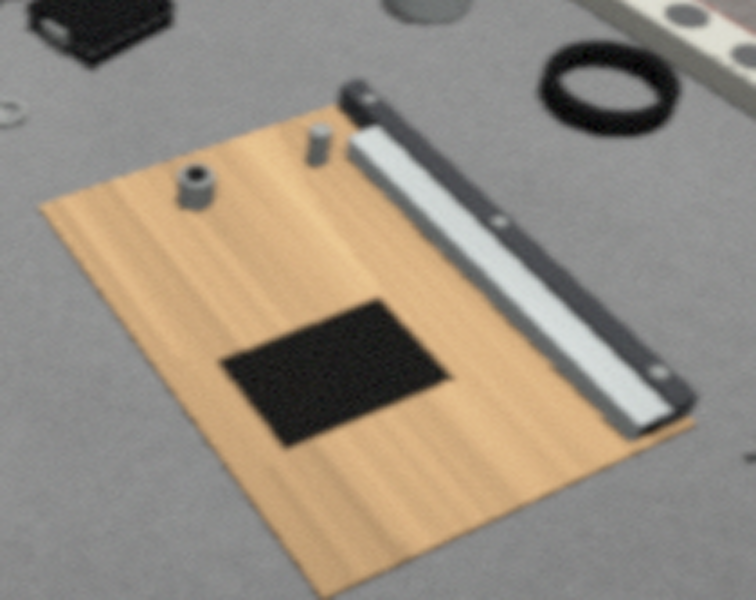

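View pics/w9.png

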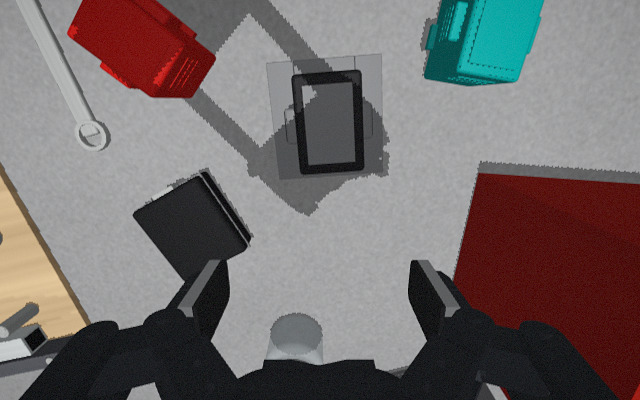

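Run:
```python
from h import *
from scipy.optimize import least_squares
a=cv2.imread("pics/w9.png");cv2.imwrite("pics/c10.png",cv2.resize(a[40:200,240:420],None,fx=4,fy=3.5,interpolation=cv2.INTER_CUBIC))
p=cam("wrist"); s=robot.state();print(s["ee_pos"],s["clock"])
w=np.load("w9.npz");p["o"]=w["o"];p["R"]=w["R"]
P=[(292,72),(361,70),(364,171),(301,175)]
for u in P: print(ray(p,u,98).round(1))
for u in [(266,62),(382,54),(279,180),(388,177)]: print("c",ray(p,u,42).round(1))
```

```text
[528.94396553 386.07664498 180.03603649] 15.05
[431.8 403.3  98. ]
[445.2 447.5  98. ]
[512.1 430.6  98. ]
[500.3 385.6  98. ]
c [412.4 382.7  42. ]
c [436.9 475.4  42. ]
c [510.  357.5  42. ]
c [539.1 454.1  42. ]
```

View pics/c10.png

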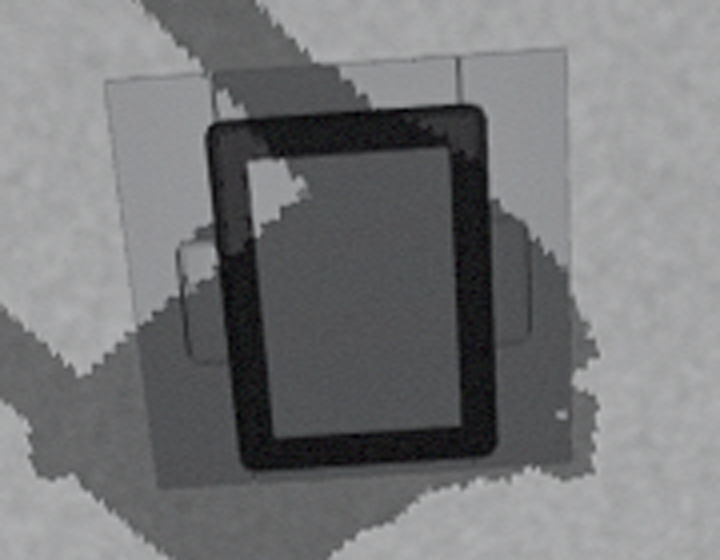

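Run:
```python
from h import *
from scipy.optimize import least_squares
p=cam("wrist"); s=robot.state();print(s["ee_pos"],s["clock"],s["eef_rot"])
w=np.load("w9.npz");p["o"]=w["o"];p["R"]=w["R"]
def T(x,O):
    c,s_=np.cos(x[2]),np.sin(x[2]);return np.c_[x[0]+c*O[:,0]-s_*O[:,1],x[1]+s_*O[:,0]+c*O[:,1],O[:,2]]
P=np.array([(291.8,75.7),(361.3,69.7),(364.3,170),(300.8,174.3)])
C=np.array([(266.3,62.9),(381.5,53.4),(382.5,174.3),(279.5,179.4)])
A=np.array([(-35,-24,98),(-35,24,98),(35,24,98),(35,-24,98)],float)
B=np.array([(-50,-48,42),(-50,48,42),(50,48,42),(50,-48,42)],float)
for O,U in((A,P),(B,C),(np.r_[A,B],np.r_[P,C])):
    r=least_squares(lambda x:(proj(p,T(x,O))-U).ravel(),[470,412,-.35]);print(r.x.round(3),np.degrees(r.x[2]),r.fun.round(1))
R=Ro.from_rotvec(s["eef_rot"]).as_matrix();print(np.degrees(np.arctan2(R[1,2],R[0,2])))
```

```text
[529.11592104 385.84821887 180.16049999] 15.1 [-0.96665714  1.34594016  0.96596591]
[ 4.72763e+02  4.16629e+02 -2.47000e-01] -14.144136300666112 [-1.2 -1.3  0.9 -1.   0.8  1.3 -0.6  1.7]
[ 4.73453e+02  4.16449e+02 -2.53000e-01] -14.47563545998948 [-0.3 -0.   0.6  0.8  0.2 -1.3 -0.5  0.5]
[ 4.73037e+02  4.16554e+02 -2.51000e-01] -14.358228792465567 [-1.  -1.   1.1 -0.4  0.7  1.8 -0.7  1.9 -0.5 -0.5  0.5  0.1  0.3 -1.9
 -0.5  0.1]
71.35951925292365
```

>>> jog_arm(
  steps=[
    [0,0.016,0.003,0],
    [0,0.019,0.003,0],
    [0,0.018,0.003,0],
    [0.01,0.01,0.0024,0],
    [0.01,0,0,-0.025],
    [0.01,0,0,-0.025],
    [0.01,0,0,-0.0233],
    [0,0,0,0],
    [0,0,0,0],
    [0,0,0,0],
  ],
  grip=0,
)

```text
clock: 16.1
ee_pos: [473.2, 418.2, 140.5]
eef_rot: [-1.022, 1.317, 1.022]
contact_force: [-0.2, -0.0, -0.8]
grip_width: 85.3
```

Run:
```python
from h import *
p=cam("wrist","w11"); s=robot.state();print(s["ee_pos"],s["clock"])
R=Ro.from_rotvec(s["eef_rot"]).as_matrix();print(np.degrees(np.arctan2(R[1,2],R[0,2])))
np.savez("w11",o=p["o"],R=p["R"],ee=s["ee_pos"],er=R)
```

```text
[473.21937899 418.25231496 140.74014984] 16.15
75.6160396641439
```

View pics/w11.png

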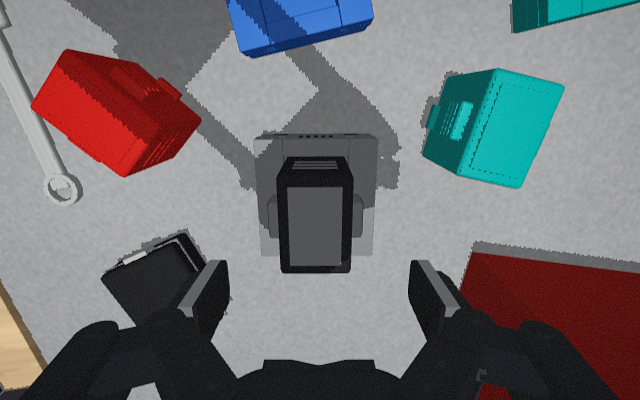

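Run:
```python
from h import *
a=cv2.imread("pics/w11.png");cv2.imwrite("pics/c11.png",cv2.resize(a[120:290,240:400],None,fx=4,fy=3.5,interpolation=cv2.INTER_CUBIC))
```

```text
(no output)
```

View pics/c11.png

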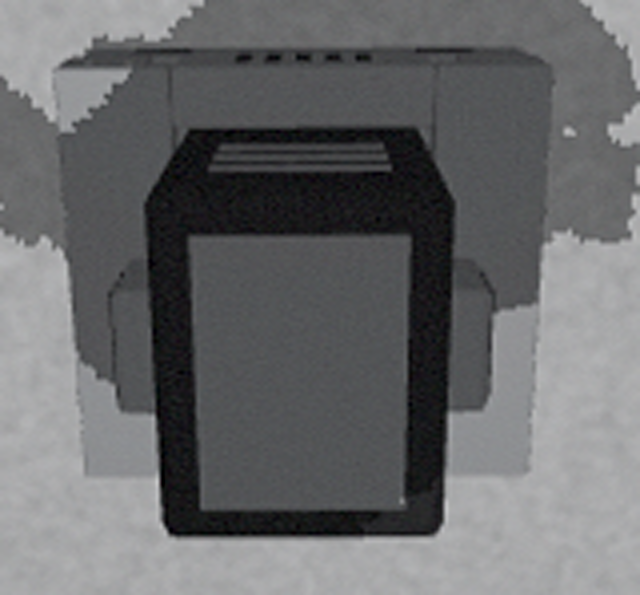

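Run:
```python
from h import *
from scipy.optimize import least_squares
w=np.load("w11.npz");p=dict(o=w["o"],R=w["R"],f=200/np.tan(np.radians(65.29725526922478/2)),cx=318.44,cy=201.09)
def T(x,O):
    c,s_=np.cos(x[2]),np.sin(x[2]);return np.c_[x[0]+c*O[:,0]-s_*O[:,1],x[1]+s_*O[:,0]+c*O[:,1],O[:,2]]
u=lambda l:np.array(l)/[4,3.5]+[240,120]
P=u([(146,203),(454,203),(443,535),(165,535)]);C=u([(55,68),(550,68),(528,473),(85,475)])
A=np.array([(-35,-24,98),(-35,24,98),(35,24,98),(35,-24,98)],float)
B=np.array([(-50,-48,42),(-50,48,42),(50,48,42),(50,-48,42)],float)
for O,U in((A,P),(B,C)):
    r=least_squares(lambda x:(proj(p,T(x,O))-U).ravel(),[470,412,-.35]);print(r.x.round(1),np.degrees(r.x[2]).round(2),r.fun.round(1))
    print("tool delta",(w["er"].T@(np.r_[r.x[:2],0]-w["ee"])).round(1))
```

```text
[ 4.734e+02  4.167e+02 -2.000e-01] -14.12 [-0.8 -2.3  0.9 -2.7  0.5  3.  -0.7  3.3]
tool delta [140.7  -0.5  -1.5]
[ 4.732e+02  4.168e+02 -2.000e-01] -14.14 [-0.7 -0.2  0.9 -0.7  0.   0.7 -0.2  0.5]
tool delta [140.7  -0.2  -1.5]
```

>>> jog_arm(
  steps=[
    [0.01,-0.0004,-0.0015,0],
    [0.015,0,0,0],
    [0.018,0,0,0],
    [0.018,0,0,0],
    [0.013,0,0,0],
    [0.008,0,0,0],
    [0.004,0,0,0],
    [0,0,0,0],
    [0,0,0,0],
    [0,0,0,0],
  ],
)

```text
clock: 17.15
ee_pos: [473.2, 417.1, 55.1]
eef_rot: [-1.023, 1.316, 1.022]
contact_force: [-0.1, -0.4, 0.7]
grip_width: 85.4
```

Run:
```python
from h import *
p=cam("wrist","w12"); s=robot.state();print(s["ee_pos"],s["clock"],s["contact_force"])
```

```text
[473.14261603 417.02249437  55.08934901] 17.2 [-0.38270126 -0.46796725  0.1941487 ]
```

View pics/w12.png

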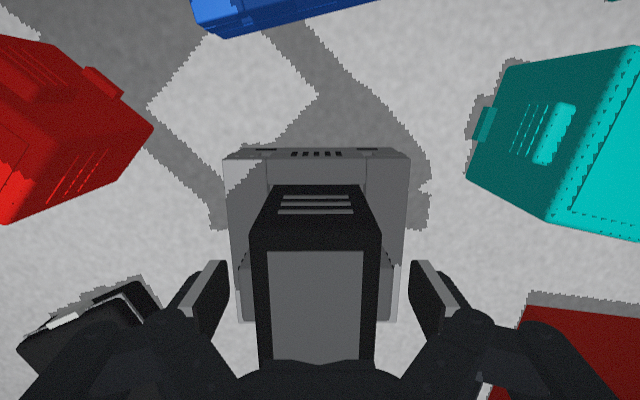

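>>> jog_arm(
  steps=[
    [0,0,0,0],
    [0,0,0,0],
    [0,0,0,0],
    [0,0,0,0],
    [0,0,0,0],
    [0,0,0,0],
    [0,0,0,0],
    [0,0,0,0],
    [0,0,0,0],
    [0,0,0,0],
  ],
  grip=255,
)

```text
clock: 18.2
ee_pos: [473.5, 416.6, 55.9]
eef_rot: [-1.024, 1.316, 1.022]
contact_force: [-2.4, -2.9, 8.7]
grip_width: 47.6
```

Run:
```python
from h import *
p=cam("wrist","w13"); s=robot.state();print(s["ee_pos"],s["clock"],s["contact_force"],s["grip_width"])
p=cam("side","s13");cv2.imwrite("pics/c13.png",cv2.resize(p["color"][100:230,190:340],None,fx=5,fy=4.5,interpolation=cv2.INTER_CUBIC))
```

```text
[473.50102166 416.57056206  55.88345882] 18.25 [-1.56467697 -3.89921081  9.00460838] 47.55102818625928
```

View pics/w13.png

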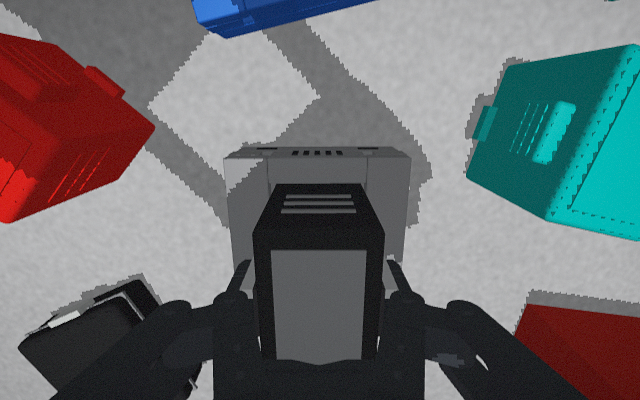

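View pics/c13.png

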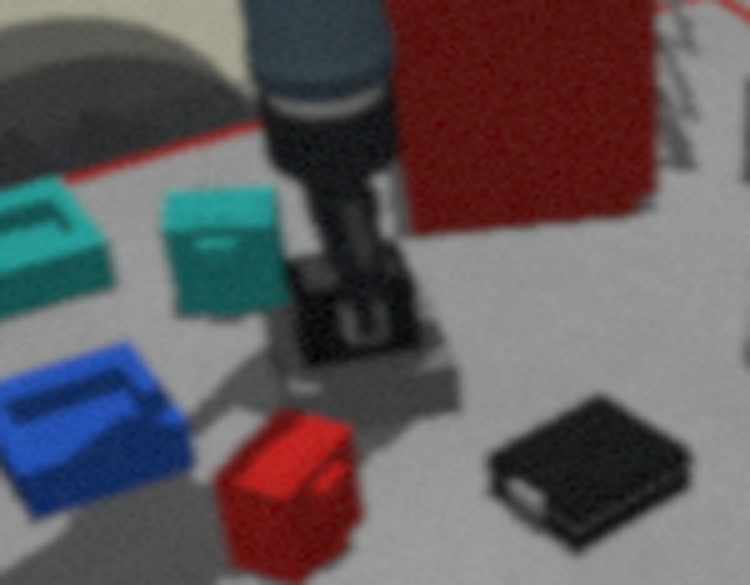

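>>> jog_arm(
  steps=[
    [-0.001,0,0,0],
    [-0.001,0,0,0],
    [-0.002,0,0,0],
    [-0.002,0,0,0],
    [-0.003,0,0,0],
    [-0.003,0,0,0],
    [0,0,0,0],
    [0,0,0,0],
    [0,0,0,0],
    [0,0,0,0],
  ],
)

```text
clock: 19.3
ee_pos: [472.4, 416.6, 66.0]
eef_rot: [-1.023, 1.318, 1.023]
contact_force: [0.5, -0.0, -4.5]
grip_width: 47.2
```

Run:
```python
from h import *
p=cam("wrist","w14"); s=robot.state();print(s["ee_pos"],s["clock"],s["contact_force"],s["grip_width"])
p=cam("side","s14");cv2.imwrite("pics/c14.png",cv2.resize(p["color"][100:230,190:340],None,fx=5,fy=4.5,interpolation=cv2.INTER_CUBIC))
```

```text
[472.46474689 416.62759712  66.0325577 ] 19.35 [-0.53005951  0.34879012 -5.15149356] 47.15797985756054
```

View pics/c14.png

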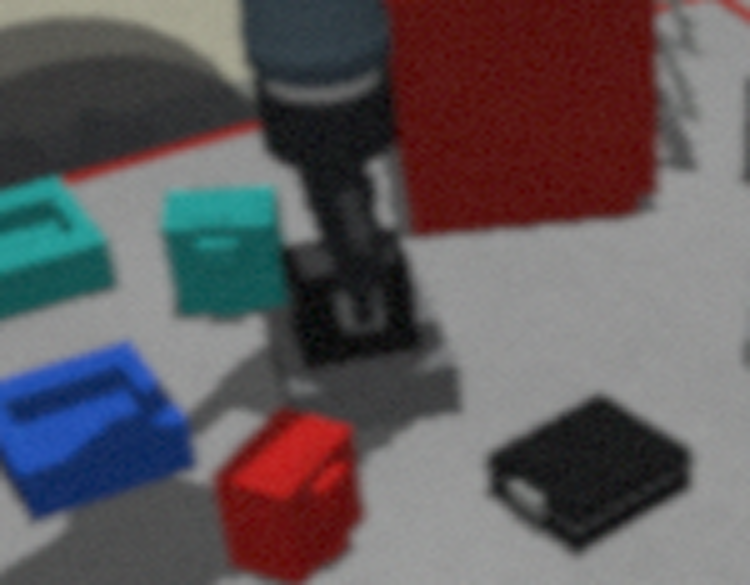

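View pics/w14.png

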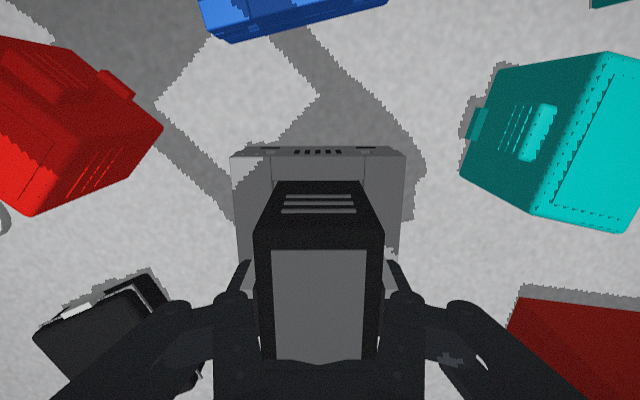

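>>> jog_arm(
  steps=[
    [-0.02,0,0,0],
    [-0.028,0,0,0],
    [-0.028,0,0,0],
    [-0.02,0,0,0],
    [0,-0.0046,-0.0197,0],
    [0,-0.0069,-0.0296,0],
    [0,-0.0091,-0.0395,0],
    [0,-0.0091,-0.0395,0],
    [0,-0.0091,-0.0395,0],
    [0,-0.0091,-0.0395,0],
  ],
)

```text
clock: 20.4
ee_pos: [467.3, 202.5, 162.3]
eef_rot: [-1.023, 1.317, 1.023]
contact_force: [0.7, -0.3, -4.1]
grip_width: 47.2
```

>>> jog_arm(
  steps=[
    [0,-0.0091,-0.0395,0],
    [0,-0.0091,-0.0395,0],
    [0,-0.0091,-0.0395,0],
    [0,-0.0091,-0.0395,0],
    [0,-0.0091,-0.0395,0],
    [0,-0.0091,-0.0395,0],
    [0,-0.0091,-0.0395,0],
    [0,-0.0069,-0.0296,0],
    [0,-0.0046,-0.0197,0],
    [0,-0.0046,-0.0197,0],
  ],
)

```text
clock: 21.4
ee_pos: [459.1, -151.9, 162.4]
eef_rot: [-1.022, 1.318, 1.021]
contact_force: [0.2, 0.7, -4.7]
grip_width: 47.5
```

>>> jog_arm(
  steps=[
    [0,0,0,-0.05],
    [0,0,0,-0.06],
    [0,0,0,-0.06],
    [0,0,0,0],
    [0,0,0,0],
    [0,0,0,0],
    [0,0,0,0],
    [0,0,0,0],
    [0,0,0,0],
    [0,0,0,0],
  ],
)

```text
clock: 22.4
ee_pos: [459.3, -150.5, 162.2]
eef_rot: [-1.15, 1.246, 1.15]
contact_force: [-0.2, -0.1, -4.2]
grip_width: 47.7
```

Run:
```python
from h import *
p=cam("wrist","w15"); s=robot.state();print(s["ee_pos"],s["clock"],s["contact_force"],s["grip_width"])
R=Ro.from_rotvec(s["eef_rot"]).as_matrix();print(np.degrees(np.arctan2(R[1,2],R[0,2])))
np.savez("w15",o=p["o"],R=p["R"],ee=s["ee_pos"],er=R)
```

```text
[ 459.27294307 -150.52304307  162.17792774] 22.45 [ 0.03894201  0.08187904 -4.30498047] 47.443987155989824
85.38105353955709
```

View pics/w15.png

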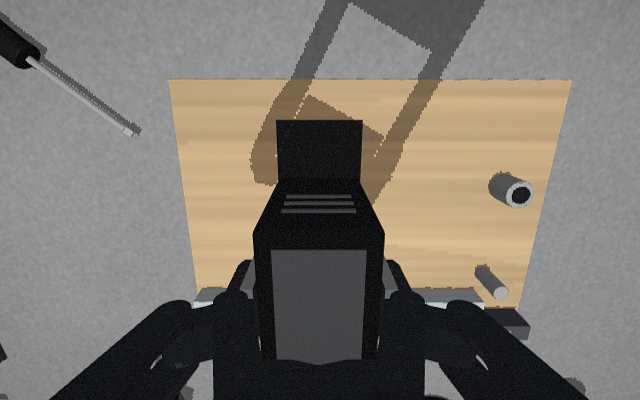

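Run:
```python
from h import *
w=np.load("w15.npz");p=dict(o=w["o"],R=w["R"],f=200/np.tan(np.radians(65.29725526922478/2)),cx=318.44,cy=201.09)
for n,u in dict(ml=(277,121),mr=(362,120.5),bl=(168,80),br=(571.5,80)).items():
    X=ray(p,u,8); print(n,X.round(1),(w["er"].T@(X-w["ee"])).round(1))
a=cv2.imread("pics/w15.png");cv2.imwrite("pics/c15.png",cv2.resize(a[60:340,160:580],None,fx=1.9,fy=1.9,interpolation=cv2.INTER_CUBIC))
```

```text
ml [ 397.  -183.6    8. ] [154.2  59.4 -38. ]
mr [ 402.8 -105.2    8. ] [154.2  59.9  40.7]
bl [ 354. -276.    8.] [ 154.2   94.8 -133.5]
br [382.8  82.    8. ] [154.2  94.9 225.6]
```

View pics/c15.png

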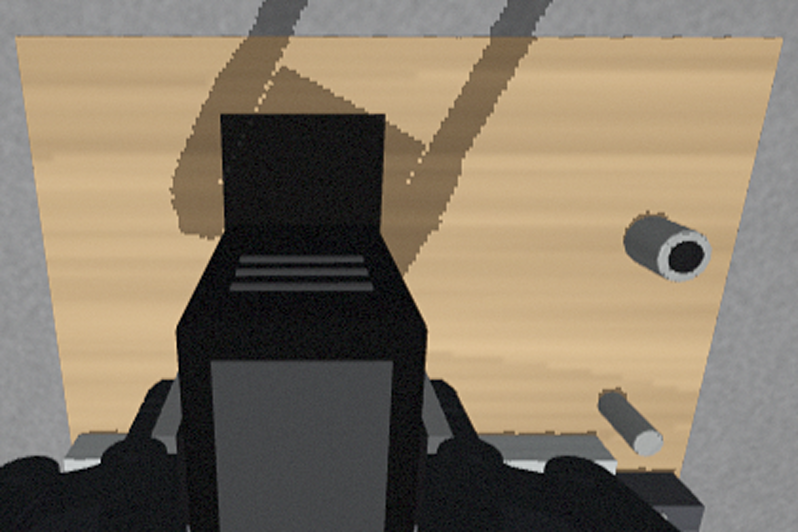

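>>> jog_arm(
  steps=[
    [0.015,0,0.001,0],
    [0.025,0,0,0],
    [0.025,0,0,0],
    [0.022,0,0,0],
    [0.014,0,0,0],
    [0.008,0,0,0],
    [0.004,0,0,0],
    [0,0,0,0],
    [0,0,0,0],
    [0,0,0,0],
  ],
)

```text
clock: 23.45
ee_pos: [460.0, -149.9, 50.0]
eef_rot: [-1.151, 1.246, 1.148]
contact_force: [0.2, 0.6, -4.8]
grip_width: 47.5
```

>>> jog_arm(
  steps=[
    [0.001,0,0,0],
    [0.001,0,0,0],
    [0.001,0,0,0],
    [0.0005,0,0,0],
    [0.0005,0,0,0],
    [0.0005,0,0,0],
    [0,0,0,0],
    [0,0,0,0],
    [0,0,0,0],
    [0,0,0,0],
  ],
)

```text
clock: 24.45
ee_pos: [459.4, -149.5, 44.7]
eef_rot: [-1.15, 1.246, 1.15]
contact_force: [-0.9, 1.6, -5.1]
grip_width: 47.5
```

>>> jog_arm(
  steps=[
    [0.0005,0,0,0],
    [0.0005,0,0,0],
    [0.0005,0,0,0],
    [0.0005,0,0,0],
    [0,0,0,0],
    [0,0,0,0],
    [0,0,0,0],
    [0,0,0,0],
    [0,0,0,0],
    [0,0,0,0],
  ],
)

```text
clock: 25.45
ee_pos: [459.6, -149.7, 43.9]
eef_rot: [-1.15, 1.246, 1.15]
contact_force: [-4.5, 3.0, 10.3]
grip_width: 47.6
```

>>> jog_arm(
  steps=[
    [0,0,0,0],
    [0,0,0,0],
    [0,0,0,0],
    [0,0,0,0],
    [0,0,0,0],
    [0,0,0,0],
    [0,0,0,0],
    [0,0,0,0],
    [0,0,0,0],
    [0,0,0,0],
  ],
  grip=0,
)

```text
clock: 26.45
ee_pos: [459.3, -149.5, 42.7]
eef_rot: [-1.15, 1.246, 1.15]
contact_force: [-0.1, 0.2, -0.3]
grip_width: 85.4
```

Run:
```python
from h import *
p=cam("wrist","w16"); s=robot.state();print(s["ee_pos"],s["clock"],s["contact_force"],s["grip_width"])
```

```text
[ 459.34218359 -149.54686015   42.69850754] 26.5 [ 0.37537383 -0.38420156  0.99055677] 85.23154548737298
```

View pics/w16.png

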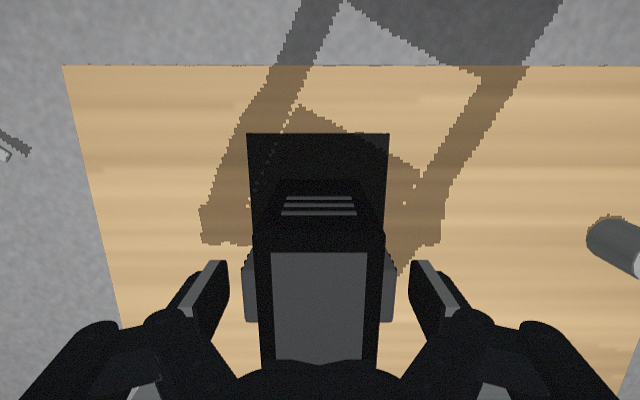

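>>> jog_arm(
  steps=[
    [-0.008,0,0,0],
    [-0.015,0,0,0],
    [-0.025,0,0,0],
    [-0.03,0,0,0],
    [-0.03,0,0,0],
    [-0.03,0,0,0],
    [-0.03,0,0,0],
    [-0.015,-0.01,0.02,0],
    [0,-0.02,0.03,0],
    [0,-0.02,0.03,0],
  ],
)

```text
clock: 27.5
ee_pos: [516.6, -73.4, 227.6]
eef_rot: [-1.151, 1.246, 1.146]
contact_force: [0.3, 0.0, -0.6]
grip_width: 85.3
```

>>> jog_arm(
  steps=[
    [0,-0.02,0.04,0],
    [0,-0.01,0.04,0],
    [0,0,0.03,0],
    [0,0,0.02,0],
    [0,0,0,0],
    [0,0,0,0],
    [0,0,0,0],
    [0,0,0,0],
    [0,0,0,0],
    [0,0,0,0],
  ],
)

```text
clock: 28.5
ee_pos: [556.0, 52.7, 225.7]
eef_rot: [-1.149, 1.247, 1.149]
contact_force: [-0.1, 0.4, -0.6]
grip_width: 85.5
```

Run:
```python
from h import *
p=cam("wrist","w17"); s=robot.state();print(s["ee_pos"],s["clock"],s["contact_force"],s["grip_width"])
np.savez("w17",o=p["o"],R=p["R"])
cam("scene","sc17")
p=cam("side","s17");cv2.imwrite("pics/c17.png",cv2.resize(p["color"][200:400,280:490],None,fx=3.6,fy=3,interpolation=cv2.INTER_CUBIC))
```

```text
[555.97732478  52.8596818  225.72080991] 28.55 [-0.31095476 -0.06945458 -0.90623222] 85.53570471884929
```

View pics/c17.png

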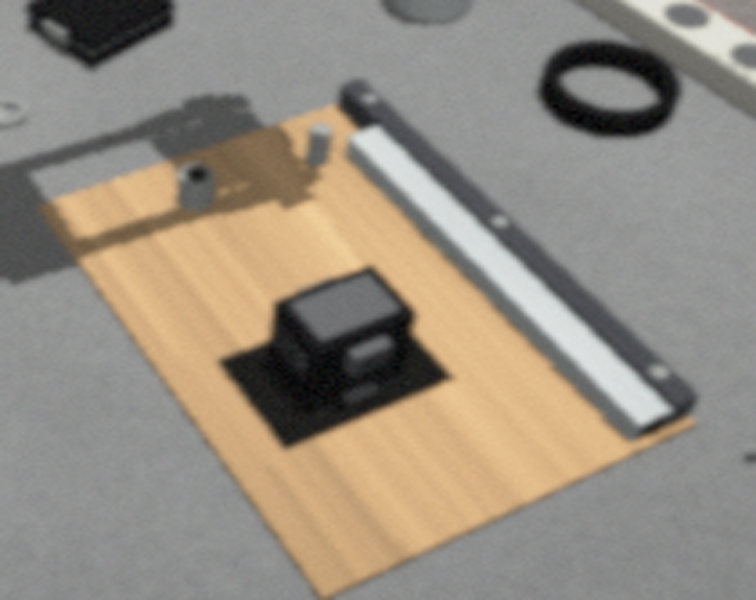

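View pics/w17.png

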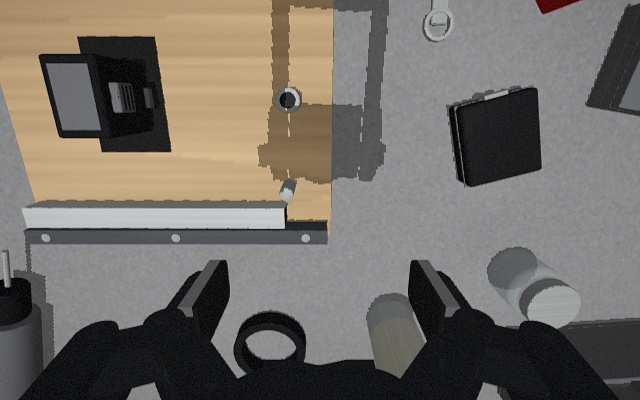

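View pics/sc17.png

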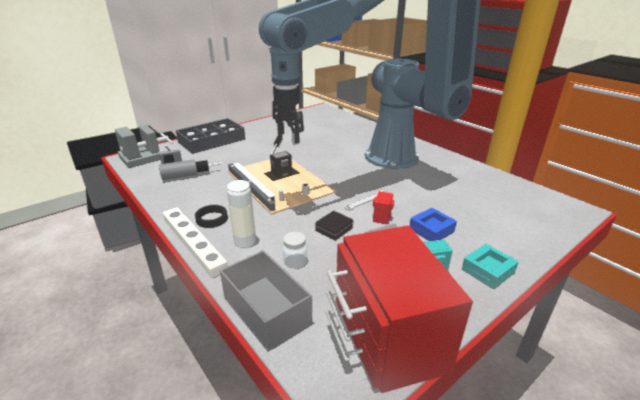

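Run:
```python
from h import *
w=np.load("w17.npz");p=dict(o=w["o"],R=w["R"],f=200/np.tan(np.radians(65.29725526922478/2)),cx=318.44,cy=201.09)
c=np.array([458.8,-150.3]);t=np.radians(-4.7);Rm=np.array([[np.cos(t),-np.sin(t)],[np.sin(t),np.cos(t)]])
for n,u,z in [("pe near",(285,208),33),("pe far",(285,229),33),("fe near",(24,208),33),("fe far",(31,229),33),("post",(287,195),48),("m",(79,37),8),("m",(155,37),8),("m",(170,151),8),("m",(103,152),8),("pk",(40,55),86),("pk",(88,54),86),("pk",(102,134),86),("pk",(61,138),86)]:
    X=ray(p,u,z);print(n,X.round(1),(Rm.T@(X[:2]-c)).round(1))
a=cv2.imread("pics/w17.png");cv2.imwrite("pics/c18.png",cv2.resize(a[20:260,0:340],None,fx=2.3,fy=2.3,interpolation=cv2.INTER_CUBIC))
```

```text
pe near [592.2  11.9  33. ] [119.7 172.6]
pe far [618.    8.9  33. ] [145.6 171.7]
fe near [ 568.  -284.9   33. ] [ 119.9 -125.2]
fe far [ 593.9 -286.4   33. ] [ 145.8 -124.6]
post [572.5  17.8  48. ] [ 99.6 176.9]
m [ 396.3 -183.4    8. ] [-59.6 -38.1]
m [ 402.7 -104.7    8. ] [-59.6  40.8]
m [ 520.5 -116.2    8. ] [58.7 39. ]
m [ 515.3 -193.8    8. ] [ 59.9 -38.7]
pk [ 424.3 -167.3   86. ] [-33.  -19.8]
pk [ 426.8 -127.5   86. ] [-33.8  20.1]
pk [ 491.4 -135.2   86. ] [31.2 17.7]
pk [ 491.9 -172.8   86. ] [ 34.8 -19.7]
```

View pics/c18.png

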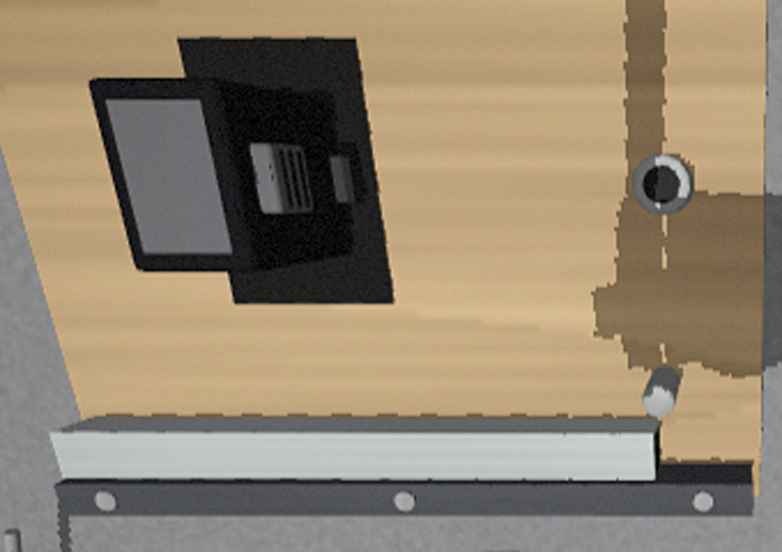

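```bash
python3 -c "
from cell import robot
print(robot.job_done())"
```

```text
the job is handed in; nothing more can be done
None
```

I did both jobs in the order asked and handed the work in at about 28.6 s of the 53 s allowed.

- **Bar:** I pushed it near its free end until that end met the kerb. The post end was still about 6 mm off, so a second light push near the post brought it flush. In the last wrist picture the bar spans x 120–145.6 mm in the mat's frame, with the kerb's face at 145. Its post end is at y ≈ 172 mm, beside the post at y ≈ 175, and it is clear of the mat.
- **Battery pack:** I took the black pack standing in the grey charger, not the red or turquoise ones or the flat black case. I squeezed both buttons, lifted it straight out, turned it about 10° and lowered it until it pressed on the mat with about 10 N, then opened the gripper. The last pictures show it upright, centred to a few mm, and square by eye; the blurred top corners I picked agree only to about 2 mm.
- **Bystanders:** The socket, spray can and screw jar appear where they were in the pictures. I judged this by eye and did not measure their positions again.

**Checks that disagreed:**
- **Mat position:** The side and wrist cameras put the mat's centre about 3 mm apart. I used a value between them, well inside the mat's margins.
- **Grip width:** It read 47.6 mm on the buttons where I expected 50. I took this as give in the fingers, and the pack unlatched and carried without slipping.

The highest contact force I read was about 20 N, when the bar met the kerb.

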